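# Roll the rolling pin onto its parking strip

## Robot

A 7-joint arm with a two-finger parallel gripper is mounted at the origin on the work surface. World frame = base frame: x ahead of the robot, y to its left, z up, the work surface at z = 0. Lengths are in m, angles in rad, forces in N, time in s.
With the tool pointing down it reaches from about 0.4 to 0.85 m from the base axis. Payload 10.4 kg.
Tool frame: the origin (TCP) lies at the very end of the fingers, on their centre line; the grasp point (between the pads) lies manip.grasp_offset behind it (manip.grasp_offset is the distance from the TCP to the grasp point, in m); z points along the fingers, x is the direction in which the jaws open and shut, and the axes are right-handed (so a half turn about z gives the same grasp; the last joint's range is limited). The gripper opens to 85 mm and grips with 20 to 120 N. Pads are 22 mm wide; open, the fingers measure 114 mm over their backs; the gripper's body (76 mm by 85 mm) begins 54 mm behind the grasp point. The pads swing forward as they close: fully open they stand 13 mm farther back than shut.
Start: joints at [-1.235, 0.332, -0.065, 1.46, 0.022, 1.35, -0.088], TCP at [0.219, 0.585, 0.231] pointing down, gripper open.
Joint ranges: [-2.6, 2.6], [-0.5, 2.12], [-1.47, 1.34], [0.16, 2.42], [-1.27, 4.41], [0.06, 2.06], [-2.6, 2.6]. Speed limits (rad/s): [2.22, 2.22, 2.79, 2.79, 3.14, 3.14, 3.14].

## Interface

Orientations are given as a unit quaternion [x, y, z, w].
In Python, from workcell import manip gives the robot as it stands.
- The arm moves only by the shell command python3 -m crank 'ROWS' [FORCE]. ROWS is JSON, a list that holds one entry, the list of rows, each a list of 7 numbers: the shift along the world's x, y, z in units of 60 mm (1.0 is 60 mm), then the turn, a rotation vector about the world's x, y, z in units of 5 degrees (1.0 is 5 degrees), then the finger opening in mm, from 0 to 85.4. A call has 1 to 8 rows; each row shifts and turns the commanded pose from where the row before left it; what a row does not reach is not made up. A row lasts 1/8 s, in which the tool goes at most 62.5 mm and 10.7 degrees, less where a joint would pass 70% of its speed; a pose out of reach is approached as far as the arm can. A call is refused whole if a number of a shift passes 1 or a number of a turn 1, either way. A call with a gripper value outside its range is refused whole. The fingers move at their own pace and stop on an object; FORCE is the grip in N (left out, the last holds). Time passes only in rows, so rows that do not move let the fingers close. It gives the time, the measured TCP pose, the force and the opening at its end, in the units of the state.
- manip.get_obs(): the state, without advancing time (a new reading comes with each control period).
- manip.camera(name): name is "side" or "top"; returns (picture, depth): 480x640x3 uint8, blue, green, red; 480x640 float32, m along the optical axis (not along the pixel's ray), 0 where there is no reading.
- manip.get_calibration(name): a dict with "fx", "fy", "cx", "cy" (pixels), "k1" (the pictures are not rectified: a ray, as slopes to the right and down, at radius r is drawn at 1 + k1 r^2 times it, then the intrinsics apply), "rvec" (rotation vector, rad) and "tvec" (3), from world to camera coordinates, as OpenCV has them. Camera axes: x right, y down, z forward; pixel columns grow to the right and rows downward; lengths in m; the calibration is good to about 2 mm. A picture is of the moment at which its call begins. get_calibration takes no time and is no camera call.
- manip.hand_in(): hands the job in, once; it reports no verdict.
The state is a dict: "clock": time; "joint_pos": joint angles; "joint_velocities": joint speeds; "tau": joint torques, N m; "position": TCP position; "ee_rot": TCP orientation; "ft_force": force on the tool from outside, world axes, zero at the start; "torque": the same for the moment, N m; "grip_width": opening from 0.0 (shut) to 1.0 (fully open).
Only numpy, scipy, OpenCV 4.12 (cv2) and the standard library are available. Lean on these libraries where they do the work, as an engineer would, in place of code of your own. Each camera call takes 0.05 s, during which the arm holds its last target.

## Task

Clear the middle of the counter: roll the wooden rolling pin along the counter, without picking it up, and leave it lying still on the long dark rubber strip, in line with the strip and along its middle. Leave the wooden spoon and the glass jar where they are.

Things in the scene. Friction and masses are not known exactly. Their poses are not given: they have to be found in the camera images.
- pin_center (a point): Centre of the wooden rolling pin: a smooth cylindrical barrel 46 mm in diameter and 180 mm long with a narrower handle (24 mm thick, 48 mm long) at each end, 276 mm long in all, about 0.3 kg. It lies on the counter, so this point is 23 mm above it. Its x axis runs along the pin; y and z turn with it as it rolls. Pushed gently from behind it rolls freely; let go while slow, it stops within 10 mm or so.
- strip_center (a point): Centre of the dark rubber strip that marks the pin's parking place: 260 mm long, 36 mm wide, flush with the counter (no step to climb). Its x axis runs along its length, y across its width. It lies beside the pin, 130 to 170 mm to its left or right and nearly parallel to it, so that the pin reaches it by a straight roll; a round cork trivet 100 mm wide and 6 mm thick lies about as far on the pin's other side.
- spoon: Wooden spoon, 250 mm long and 20 mm high, lying on the counter beyond the pin, crosswise; a bystander. Origin under its middle, x axis from handle to bowl.
- jar: Small closed glass jar with an aluminium screw cap, 64 mm in diameter, 85 mm tall, standing on the counter beyond the pin; a bystander. Origin at the centre of its underside.

How it is judged:
By the outcome, as a careful person would: the job done as asked, in the order asked, and still so for the second after the job is handed in, with the robot touching nothing.
It also fails if it takes over 43 s, if anything falls off the work surface, if the arm or the gripper's body presses on something with over 40 N, if the wrist force passes 120 N, or if a joint passes its speed limit or range.

## Working session

There is one attempt and no reset: what is moved stays moved. The work goes in short steps, Python scripts to look and compute and a shell command to move; the robot and the scene stay as the last step left them, time stands still between calls to the robot, and variables do not carry over. Pictures are saved under pics/ and viewed, and the job is handed in when it is done.

```bash
mkdir -p pics; ls; python3 - <<'E'
from workcell import manip
import cv2
o=manip.get_obs(); print({k:o[k] for k in('clock','position','ee_rot','grip_width','ft_force')}, manip.grasp_offset)
for n in('top','side'):
    im,d=manip.camera(n); cv2.imwrite(f'pics/{n}0.png',im); print(n,manip.get_calibration(n))
    import numpy as np; np.save(f'/tmp/{n}0.npy',d)
E
```

```text
pics
{'clock': 0.0, 'position': array([0.21935096, 0.5848284 , 0.23050267]), 'ee_rot': array([ 8.21933185e-01,  5.69583449e-01, -5.75512912e-04,  4.51585902e-04]), 'grip_width': 0.998992883729021, 'ft_force': array([-0.44465994, -0.06609595,  0.27364818])} 0.0187
top {'fx': 545.5440229911036, 'fy': 545.5440229911036, 'cx': 321.7754999670211, 'cy': 240.42678130307863, 'k1': -0.01312485351194992, 'rvec': array([ 2.08387973, -2.14670843,  0.17072502]), 'tvec': array([-0.08421708,  0.64939036,  0.89576074])}
side {'fx': 526.5895407970166, 'fy': 526.5895407970166, 'cx': 323.91942151705325, 'cy': 231.8645552379685, 'k1': 0.04613672791942823, 'rvec': array([ 0.89686243, -2.64579107,  0.92183381]), 'tvec': array([0.47138857, 0.40008131, 0.76150755])}
```

View pics/top0.png

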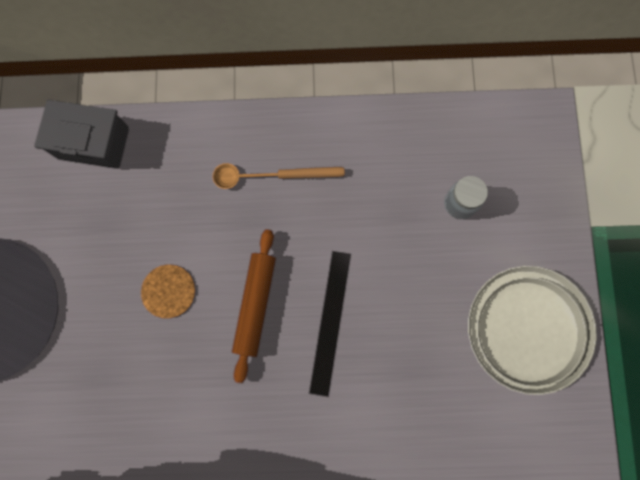

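View pics/side0.png

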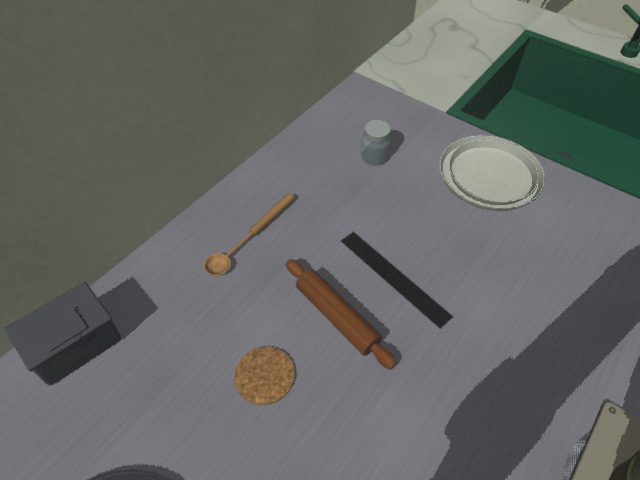

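The top view shows the pin from its far handle tip at about (267,232) to its near tip at (240,380). The strip's corners are near (333,251), (351,254), (328,396) and (310,392). The trivet is at (168,291), the spoon at (215–343,175) and the jar at (468,195). I'll enlarge both views to read the corners more exactly.

```bash
python3 - <<'E'
import cv2
a=cv2.imread('pics/top0.png')[220:410,220:370]; cv2.imwrite('pics/topc.png',cv2.resize(a,None,fx=3,fy=3,interpolation=cv2.INTER_CUBIC))
a=cv2.imread('pics/side0.png')[220:380,270:470]; cv2.imwrite('pics/sidec.png',cv2.resize(a,None,fx=3.5,fy=3.5,interpolation=cv2.INTER_CUBIC))
E
```

```text
(no output)
```

View pics/topc.png

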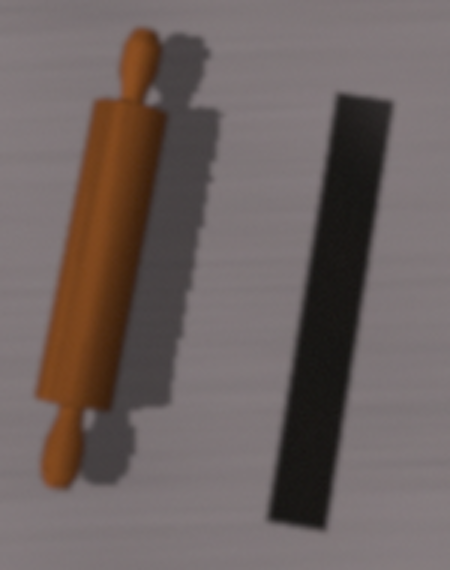

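View pics/sidec.png

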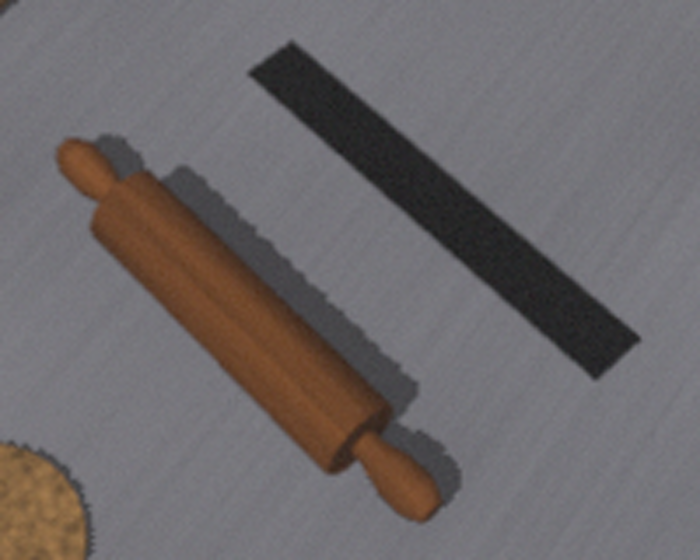

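```bash
cat > h.py <<'E'
import numpy as np, cv2
from workcell import manip
def cal(n):
    c=manip.get_calibration(n);K=np.array([[c['fx'],0,c['cx']],[0,c['fy'],c['cy']],[0,0,1]])
    return K,np.array([c['k1'],0,0,0,0]),cv2.Rodrigues(c['rvec'])[0],np.array(c['tvec'])
def ray(n,p):
    K,D,R,t=cal(n); u=cv2.undistortPoints(np.array(p,float).reshape(-1,1,2),K,D).reshape(-1,2)
    return -R.T@t,(R.T@np.c_[u,np.ones(len(u))].T).T,u
def onz(n,p,z):
    C,d,_=ray(n,p); return C+d*((z-C[2])/d[:,2])[:,None]
def tri(pt,ps):
    P=[]
    for n in('top','side'):
        K,D,R,t=cal(n);P.append(np.c_[R,t])
    X=cv2.triangulatePoints(P[0],P[1],ray('top',pt)[2].T,ray('side',ps)[2].T); return (X[:3]/X[3]).T
def crop(p,s,off): return (np.array(p,float)+.5)/s-.5+np.array(off)
def proj(n,X):
    K,D,R,t=cal(n); return cv2.projectPoints(np.array(X,float),cv2.Rodrigues(R)[0],t,K,D)[0].reshape(-1,2)
E
python3 - <<'E'
from h import *
np.set_printoptions(precision=4,suppress=True)
st=crop([(338,94),(392,102),(326,529),(268,520)],3,(220,220)); ss=crop([(249,73),(292,41),(640,340),(597,380)],3.5,(270,220))
pt=crop([(144,29),(58,489)],3,(220,220)); ps=crop([(62,146),(426,520)],3.5,(270,220))
def ang(a,b): v=(a-b)[:2]; return np.degrees(np.arctan2(v[1],v[0]))
S=tri(st,ss);print('strip tri',S)
for n,p in(('top',st),('side',ss)):
    Z=onz(n,p,0); print(n,Z.mean(0),ang(Z[0],Z[3]),ang(Z[1],Z[2]),[np.linalg.norm(Z[i]-Z[i-1])for i in range(4)])
T=tri(pt,ps);print('pin tri',T,np.linalg.norm(T[0]-T[1]))
for n,p in(('top',pt),('side',ps)):
    Z=onz(n,p,.023); print(n,Z.mean(0),ang(Z[0],Z[1]),np.linalg.norm(Z[0]-Z[1]))
b=crop([(95,100),(166,111),(109,409),(37,398)],3,(220,220));Z=onz('top',b,.023);print('barrel',Z.mean(0),ang(Z[0],Z[3]),ang(Z[1],Z[2]))
print('trivet',onz('top',[(168,291)],.006),'spoon',onz('top',[(215,176),(343,172)],.01),'jar',tri([(471,188)],[(377,128)]))
E
```

```text
strip tri [[ 0.6388 -0.1206  0.0001]
 [ 0.6324 -0.1537  0.0017]
 [ 0.3788 -0.1057 -0.0025]
 [ 0.3849 -0.0716 -0.0019]]
top [ 0.5073 -0.1135 -0.    ] -10.979323393438236 -10.769306731146376 [np.float64(0.2579195796601894), np.float64(0.0336232803243699), np.float64(0.2576931020287532), np.float64(0.03457100586586129)]
side [ 0.5104 -0.112   0.    ] -11.126522557664368 -11.226391704885883 [np.float64(0.25977181043068254), np.float64(0.03471442150721829), np.float64(0.26002352022814224), np.float64(0.034257040100405436)]
pin tri [[ 0.679  -0.0037  0.0241]
 [ 0.4088  0.0511  0.0138]] 0.27584795411675367
top [0.5416 0.0218 0.023 ] -11.00416038281142 0.2758175409772851
side [0.5464 0.0264 0.023 ] -12.472498601106823 0.27784212566801614
barrel [0.5423 0.0217 0.023 ] -11.215890460214727 -11.464218200583668
trivet [[0.5712 0.1816 0.006 ]] spoon [[ 0.7859  0.096   0.01  ]
 [ 0.7852 -0.146   0.01  ]] jar [[ 0.7258 -0.3642  0.0814]]
```

The two views agree: the pin is at about (0.543, 0.022), yaw -11.3°, and the strip at about (0.508, -0.113), yaw -11°. That makes the roll about 139 mm to the right. I'll go behind the pin with the jaws along its axis.

```bash
python3 -m crank '[[[0.35,-0.524,-0.06,0,0,-1,70],[0.35,-0.524,-0.06,0,0,-1,70],[0.35,-0.524,-0.06,0,0,-1,70],[0.35,-0.524,-0.06,0,0,-1,70],[0.35,-0.524,-0.06,0,0,-1,70],[0.35,-0.524,-0.06,0,0,-1,70],[0.35,-0.524,-0.06,0,0,-1,70],[0.35,-0.524,-0.06,0,0,-1,70]]]'; python3 -m crank '[[[0.35,-0.524,-0.06,0,0,-1,70],[0.35,-0.524,-0.06,0,0,-1,70],[0.35,-0.524,-0.06,0,0,-1,70],[0.35,-0.524,-0.06,0,0,-1,70],[0.35,-0.524,-0.06,0,0,-1,70],[0.35,-0.524,-0.06,0,0,-1,70],[0.35,-0.524,-0.06,0,0,-1,70],[0.35,-0.524,-0.06,0,0,-1,70]]]'
python3 - <<'E'
from h import *
from scipy.spatial.transform import Rotation as R
o=manip.get_obs();m=R.from_quat(o['ee_rot']).as_matrix();print(o['position'],m.round(3),np.degrees(np.arctan2(m[1,0],m[0,0])),o['grip_width'])
E
```

```text
clock: 1.1
position: [0.3886, 0.3318, 0.2023]
ee_rot: [0.968, 0.252, 0.0, -0.0]
ft_force: [0.8, -0.9, 0.5]
grip_width: 0.814
clock: 2.1
position: [0.5561, 0.0801, 0.1736]
ee_rot: [0.996, -0.094, 0.0, 0.0]
ft_force: [-0.4, 0.0, -0.1]
grip_width: 0.82
[0.55610093 0.08005814 0.17356   ] [[ 0.982 -0.188  0.   ]
 [-0.188 -0.982 -0.   ]
 [ 0.     0.    -1.   ]] -10.841771826922814 0.8196616346357082
```

```bash
python3 -m crank '[[[0,0,-0.6,0,0,-0.05,70],[0,0,-0.7,0,0,-0.05,70],[0,0,-0.7,0,0,0,70],[0,0,-0.5,0,0,0,70],[0,0,-0.25,0,0,0,70],[0,0,-0.05,0,0,0,70],[0,0,0,0,0,0,70]]]'
python3 - <<'E'
from h import *
for n in('top','side'):
    im,d=manip.camera(n); cv2.imwrite(f'pics/{n}1.png',im)
E
```

```text
clock: 2.98
position: [0.5562, 0.0821, 0.0067]
ee_rot: [0.995, -0.097, 0.001, -0.0]
ft_force: [0.4, 0.1, -0.7]
grip_width: 0.818
```

View pics/top1.png

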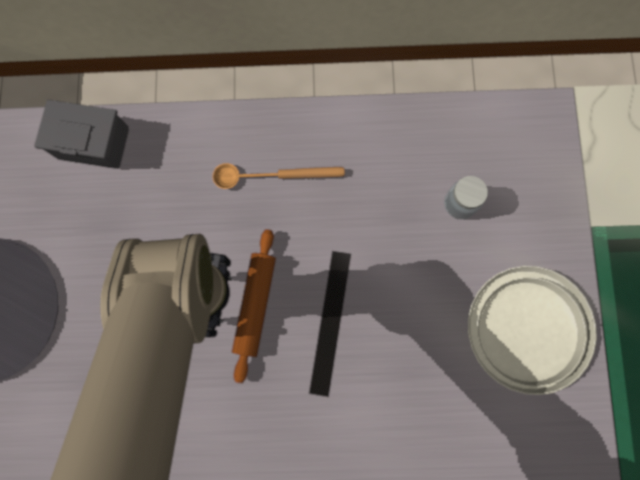

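View pics/side1.png

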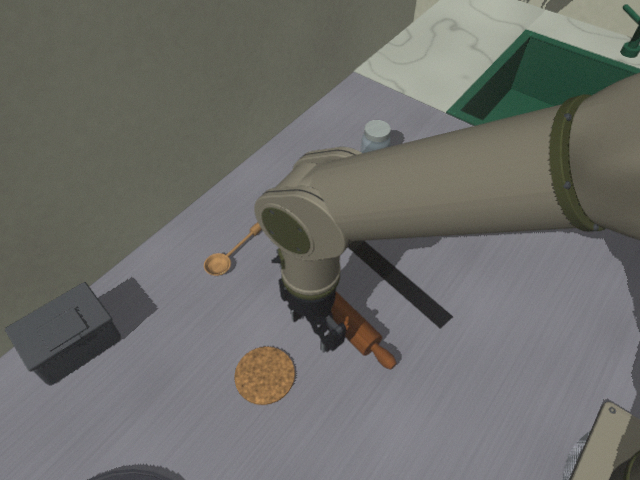

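In the top view the fingers stand behind the pin at about (215,255)–(210,335), and the pin hasn't moved. In the side view the trivet is clear. Next I'll push gently, yawing slightly to take out the ~9 mm lengthwise offset.

```bash
python3 -m crank '[[[-0.019,-0.098,0,0,0,0,70],[-0.019,-0.098,0,0,0,0,70],[-0.019,-0.098,0,0,0,0,70],[-0.015,-0.08,0,0,0,0,70],[-0.015,-0.08,0,0,0,-0.1,70],[-0.016,-0.08,0,0,0,-0.2,70],[-0.021,-0.098,0,0,0,-0.2,70],[-0.023,-0.098,0,0,0,-0.2,70]]]'
python3 - <<'E'
from h import *
im,d=manip.camera('top'); cv2.imwrite(f'pics/top2.png',cv2.resize(im[200:420,120:400],None,fx=2.5,fy=2.5,interpolation=cv2.INTER_CUBIC))
E
```

```text
clock: 4.08
position: [0.5465, 0.038, 0.0057]
ee_rot: [0.992, -0.127, 0.0, 0.0]
ft_force: [-0.2, -0.2, 0.9]
grip_width: 0.821
```

View pics/top2.png

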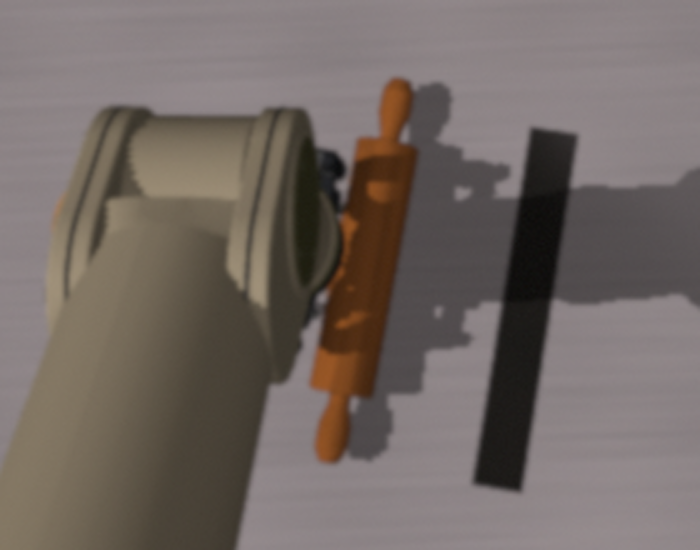

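The pin is rolling ahead of the fingers. Its tips are at crop (399,79) and (331,461).

```bash
cat >> h.py <<'E'
def pin(p1,p2,s,off,n='top'):
    Z=onz(n,crop([p1,p2],s,off),.023); c=Z.mean(0)[:2]; v=(Z[0]-Z[1])[:2]; th=np.degrees(np.arctan2(v[1],v[0]))
    S=np.array([.5073,-.1135]) if n=='top' else np.array([.5104,-.112])
    a=np.radians(-11); u=np.array([np.cos(a),np.sin(a)]); nn=np.array([np.sin(a),-np.cos(a)])
    print('pin',c.round(4),'yaw',th.round(2),'len',np.linalg.norm(v).round(4),'to strip: fwd',((S-c)@nn*1e3).round(1),'along u',((S-c)@u*1e3).round(1))
    t=manip.get_obs()['position'][:2]; b=np.radians(th); print('tcp behind pin',((c-t)@np.array([np.sin(b),-np.cos(b)])*1e3).round(1))
E
python3 - <<'E'
from h import *
pin((144,29),(58,489),3,(220,220))
pin((399,79),(331,461),2.5,(120,200))
E
```

```text
pin [0.5416 0.0218] yaw -11.0 len 0.2758 to strip: fwd 139.4 along u -7.8
tcp behind pin 15.8
pin [ 5.379e-01 -2.000e-04] yaw -10.73 len 0.2742 to strip: fwd 117.0 along u -8.4
tcp behind pin 38.1
```

```bash
python3 -m crank '[[[-0.025,-0.097,0,0,0,-0.1,70],[-0.026,-0.097,0,0,0,-0.1,70],[-0.027,-0.096,0,0,0,-0.1,70],[-0.028,-0.096,0,0,0,0,70],[-0.028,-0.096,0,0,0,0,70],[-0.028,-0.096,0,0,0,0,70],[-0.028,-0.096,0,0,0,0,70],[-0.028,-0.096,0,0,0,0.1,70]]]'
python3 - <<'E'
from h import *
im,d=manip.camera('top'); cv2.imwrite(f'pics/top3.png',cv2.resize(im[200:420,120:400],None,fx=2.5,fy=2.5,interpolation=cv2.INTER_CUBIC))
E
```

```text
clock: 5.12
position: [0.5335, -0.0082, 0.0057]
ee_rot: [0.991, -0.135, 0.0, 0.0]
ft_force: [0.0, 0.2, 0.2]
grip_width: 0.818
```

View pics/top3.png

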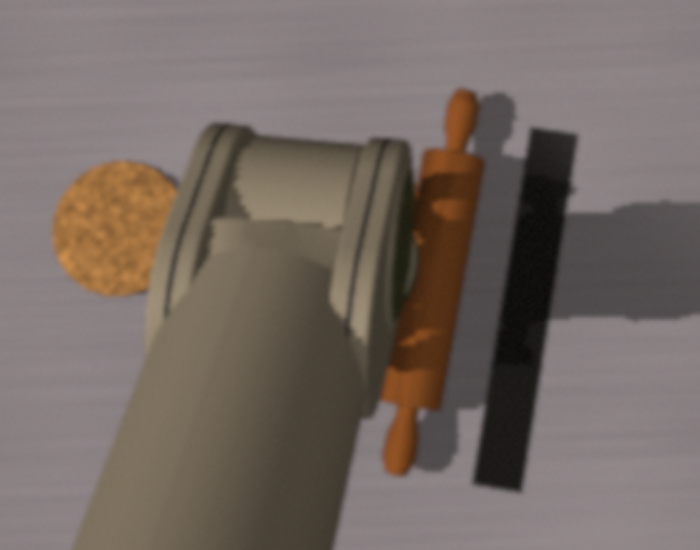

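Tips at (463,90) and (398,474). The pin is ahead of the fingers and nearly parallel to the strip.

```bash
python3 - <<'E'
from h import *
pin((463,90),(398,474),2.5,(120,200))
E
```

```text
pin [ 0.5281 -0.0468] yaw -10.72 len 0.2744 to strip: fwd 69.4 along u -7.7
tcp behind pin 37.9
```

The pin holds its own yaw, parallel to the strip, and doesn't follow my steering. I'll square the jaws up again and slow down.

```bash
python3 -m crank '[[[-0.019,-0.098,0,0,0,0.2,70],[-0.019,-0.098,0,0,0,0.2,70],[-0.019,-0.098,0,0,0,0.2,70],[-0.019,-0.098,0,0,0,0.2,70],[-0.019,-0.098,0,0,0,0.1,70],[-0.015,-0.08,0,0,0,0,70],[-0.012,-0.06,0,0,0,0,70],[-0.010,-0.05,0,0,0,0,70]]]'
python3 - <<'E'
from h import *
im,d=manip.camera('top'); cv2.imwrite(f'pics/top4.png',cv2.resize(im[200:420,120:400],None,fx=2.5,fy=2.5,interpolation=cv2.INTER_CUBIC))
E
```

```text
clock: 6.18
position: [0.5256, -0.0488, 0.0058]
ee_rot: [0.995, -0.096, 0.0, -0.0]
ft_force: [-0.4, 0.1, 0.2]
grip_width: 0.82
```

View pics/top4.png

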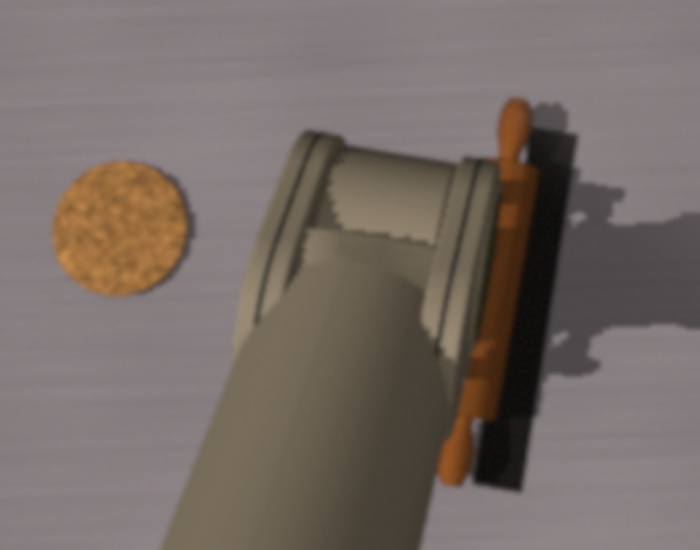

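Tips at (517,99) and (453,485).

```bash
python3 - <<'E'
from h import *
pin((517,99),(453,485),2.5,(120,200))
E
```

```text
pin [ 0.52   -0.0853] yaw -10.92 len 0.275 to strip: fwd 30.1 along u -7.1
tcp behind pin 36.6
```

```bash
python3 -m crank '[[[-0.010,-0.049,0,0,0,0,70],[-0.010,-0.049,0,0,0,0,70],[-0.010,-0.049,0,0,0,0,70],[-0.010,-0.049,0,0,0,0,70],[-0.008,-0.04,0,0,0,0,70],[-0.006,-0.03,0,0,0,0,70],[-0.004,-0.02,0,0,0,0,70],[-0.004,-0.02,0,0,0,0,70]]]'
python3 -m crank '[[[0,0,0,0,0,0,70],[0,0,0,0,0,0,70],[0,0,0,0,0,0,70]]]'
python3 - <<'E'
from h import *
im,d=manip.camera('top'); cv2.imwrite(f'pics/top5.png',cv2.resize(im[200:420,120:400],None,fx=2.5,fy=2.5,interpolation=cv2.INTER_CUBIC))
E
```

```text
clock: 7.22
position: [0.5219, -0.067, 0.0058]
ee_rot: [0.995, -0.096, 0.0, -0.0]
ft_force: [-0.1, 0.3, 0.9]
grip_width: 0.819
clock: 7.6
position: [0.5219, -0.0669, 0.0057]
ee_rot: [0.995, -0.096, 0.0, 0.0]
ft_force: [-0.1, -0.9, 0.1]
grip_width: 0.814
```

View pics/top5.png

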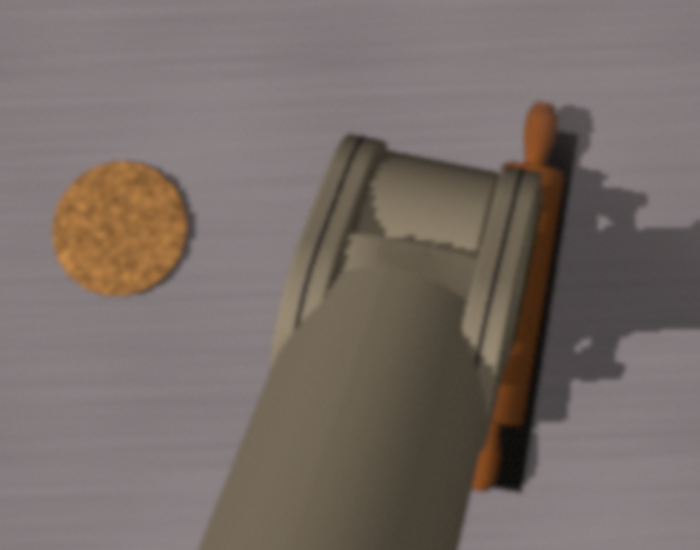

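```bash
python3 - <<'E'
from h import *
pin((541,103),(478,489),2.5,(120,200))
E
```

```text
pin [ 0.5167 -0.1026] yaw -10.96 len 0.2746 to strip: fwd 12.5 along u -7.1
tcp behind pin 36.1
```

```bash
python3 -m crank '[[[-0.006,-0.030,0,0,0,0,70],[-0.006,-0.03,0,0,0,0,70],[-0.006,-0.03,0,0,0,0,70],[-0.006,-0.03,0,0,0,0,70],[-0.006,-0.03,0,0,0,0,70],[-0.004,-0.02,0,0,0,0,70],[-0.002,-0.01,0,0,0,0,70],[-0.002,-0.01,0,0,0,0,70]]]'
python3 -m crank '[[[0,0,0,0,0,0,70],[0.01,0.05,0,0,0,0,70],[0.04,0.2,0,0,0,0,70],[0.1,0.5,0,0,0,0,70],[0.1,0.6,0.2,0,0,0,70],[0,0.6,0.6,0,0,0,70],[0,0.6,0.8,0,0,0,70],[0,0.6,0.8,0,0,0,70]]]'
python3 - <<'E'
from h import *
for n in('top','side'):
    im,d=manip.camera(n); cv2.imwrite(f'pics/{n}6.png',im)
    x,y=(220,200) if n=='top' else (280,200)
    cv2.imwrite(f'pics/{n}6c.png',cv2.resize(im[y:y+220,x:x+260],None,fx=2.5,fy=2.5,interpolation=cv2.INTER_CUBIC))
E
```

```text
clock: 8.65
position: [0.5197, -0.0784, 0.0058]
ee_rot: [0.995, -0.096, 0.0, -0.0]
ft_force: [-0.1, -0.0, 0.3]
grip_width: 0.822
clock: 9.65
position: [0.5341, 0.1128, 0.1512]
ee_rot: [0.995, -0.096, 0.0, 0.0]
ft_force: [0.7, 0.3, 1.1]
grip_width: 0.824
```

View pics/top6c.png

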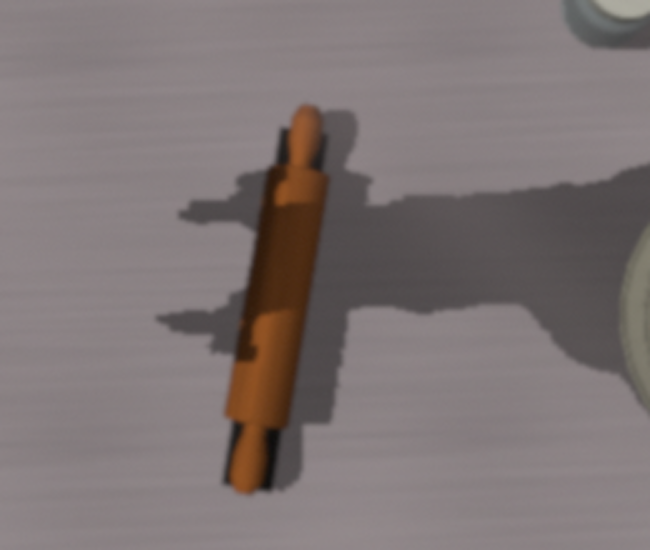

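View pics/side6.png

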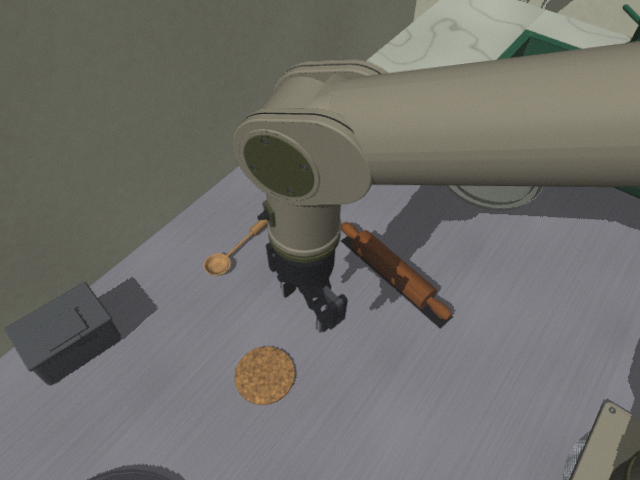

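In the top crop, the pin lies on the strip with tips at (309,105) and (245,493). The strip shows on both sides of both handles.

```bash
python3 - <<'E'
from h import *
pin((309,105),(245,493),2.5,(220,200))
b=crop([(268,166),(329,176),(287,427),(226,416)],2.5,(220,200));Z=onz('top',b,.023);print('barrel',Z.mean(0))
im,d=manip.camera('side'); cv2.imwrite('pics/side7c.png',cv2.resize(im[200:350,310:470],None,fx=4.5,fy=4,interpolation=cv2.INTER_CUBIC)) 
im,d=manip.camera('top'); a=cv2.imread('pics/top6.png'); cv2.imwrite('pics/top7.png',im); print(cv2.absdiff(a,im)[220:410,290:370].max())
E
```

```text
pin [ 0.5142 -0.115 ] yaw -11.18 len 0.2759 to strip: fwd -0.1 along u -7.1
tcp behind pin 232.1
barrel [ 0.51423762 -0.11496413  0.023     ]
47
```

View pics/side7c.png

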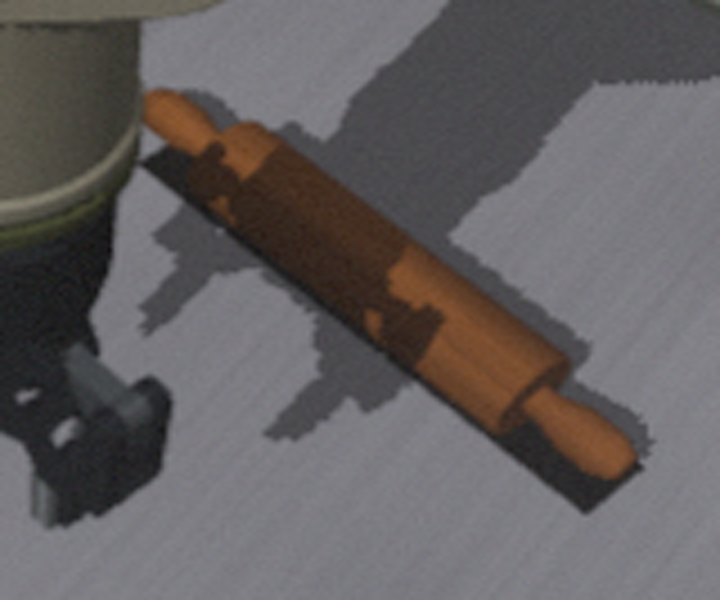

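Across the strip the error is about 0 mm, the yaw matches, and it is ~7 mm off lengthwise. I'll raise the arm a bit more, let time pass, and recheck that the pin is still.

```bash
python3 -m crank '[[[0,0.6,0.5,0,0,0,70],[0,0.6,0.5,0,0,0,70],[0,0.5,0.3,0,0,0,70],[0,0,0,0,0,0,70],[0,0,0,0,0,0,70],[0,0,0,0,0,0,70],[0,0,0,0,0,0,70],[0,0,0,0,0,0,70]]]'
python3 - <<'E'
from h import *
for n,(x,y) in dict(top=(220,200),side=(310,200)).items():
    im,d=manip.camera(n); cv2.imwrite(f'pics/{n}8.png',im)
    cv2.imwrite(f'pics/{n}8c.png',cv2.resize(im[y:y+220,x:x+260],None,fx=2.5,fy=2.5,interpolation=cv2.INTER_CUBIC))
im,d=manip.camera('top');print(cv2.absdiff(cv2.imread('pics/top8.png'),im)[220:410,290:370].max())
E
```

```text
clock: 10.85
position: [0.5346, 0.2122, 0.2275]
ee_rot: [0.995, -0.097, -0.0, 0.0]
ft_force: [-0.1, 0.3, -0.5]
grip_width: 0.825
19
```

View pics/top8c.png

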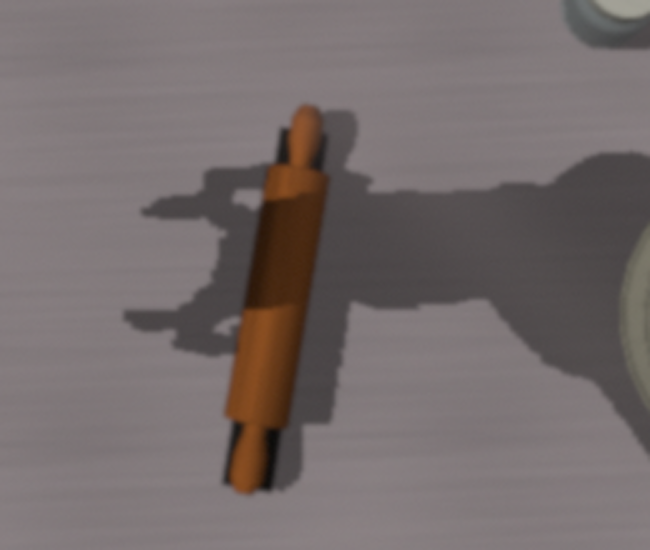

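View pics/top8.png

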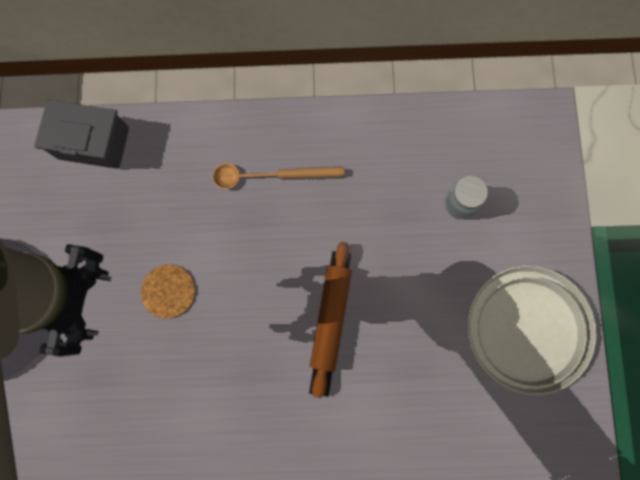

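View pics/side8c.png

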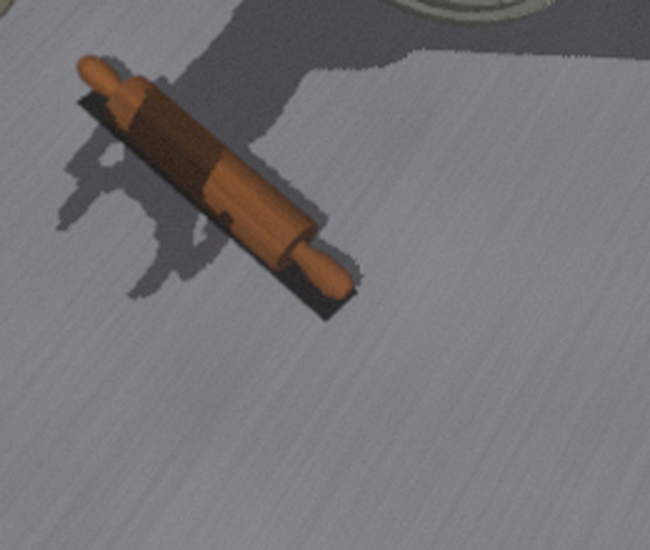

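The pin hasn't moved over the last second: in the top crop its tips are still at (309,105) and (245,493). The spoon at (215–343,175) and the jar at (468,195) are where they were. I'll cross-check the position from the side view.

```bash
python3 - <<'E'
from h import *
pin((83,62),(347,293),2.5,(310,200),'side')
pin((309,105),(245,493),2.5,(220,200))
Z=tri(crop([(309,105),(245,493)],2.5,(220,200)),crop([(83,62),(347,293)],2.5,(310,200)));print(Z)
E
```

```text
pin [ 0.5172 -0.1127] yaw -11.67 len 0.2745 to strip: fwd 0.6 along u -6.8
tcp behind pin 322.1
pin [ 0.5142 -0.115 ] yaw -11.18 len 0.2759 to strip: fwd -0.1 along u -7.1
tcp behind pin 325.2
[[ 0.65079368 -0.14131648  0.02225262]
 [ 0.38086017 -0.08734005  0.02061724]]
```

Both views agree to within 1 mm of the strip's midline, so I'm handing in.

```bash
python3 -c "
from workcell import manip
print(manip.hand_in())"
```

```text
the job is handed in; nothing more can be done
None
```

The rolling pin is lying still on the rubber strip, and I handed the job in at about 11 s. I rolled it about 139 mm by pushing gently from behind with the open fingers, without gripping or lifting it, then backed the arm clear.

**Last checks:**
- **Across the strip:** the pin is within 1 mm of the strip's midline in both camera views (-0.1 mm top, 0.6 mm side).
- **In line:** its yaw matches the strip to about 0.5° or better in both views.
- **Stillness:** it did not move in pictures taken about 1 s apart. The frame-to-frame difference check was not exactly zero (19 of 255); I took that as image noise.
- **Bystanders:** the spoon and jar are at the same pixel positions as at the start.

**Not perfect:** the pin's centre sits about 7 mm off the strip's centre lengthwise, towards the far end. That offset was there at the start. I tried to take it out by yawing the fingers during the push, but the pin kept its own heading, and I left it rather than risk a sliding nudge.

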